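# Bolt the blank into the carving board

### The arm

A 7-joint arm with a two-finger parallel gripper is mounted at the origin on a cart in front of the work surface, level with it; the furniture and walls round the work are solid. World frame = base frame: x ahead of the robot, y to its left, z up, the work surface at z = 0. Lengths are in m, angles in degrees, forces in N, time in s.
With the tool pointing down it reaches from about 0.425 to 0.875 m from the base axis. Payload 4.7 kg.
Tool frame: the origin (TCP) lies between the finger pads; the fingertips stand 8 mm ahead of it and the grasp point (between the pads) lies 11 mm behind it (env.tip_extent is the distance from the TCP to the fingertips, in m); z points along the fingers, y is the line along which they close (so a half turn about z gives the same grasp; the last joint's range is limited). The gripper opens to 87 mm and grips with 3 to 60 N. Pads are 19 mm wide; open, the fingers measure 117 mm over their backs; the gripper's body (75 mm by 190 mm) begins 51 mm behind the grasp point.
Start: joints at [77.47, 18.392, -4.016, 83.108, 1.295, 78.541, -3.26], TCP at [0.15, -0.632, 0.231] pointing down, gripper open.
Joint ranges: [-163.93, 163.93], [-17.29, 119.83], [-79.2, 71.16], [3.27, 140.29], [-89.18, 269.18], [5.43, 117.66], [-154.24, 154.24]. Speed limits (degrees/s): [147.25, 147.25, 180, 180, 180, 180, 180].

### API

Orientations are given as [roll, pitch, yaw] about the fixed x, y, z axes, in that order (R = Rz(yaw) Ry(pitch) Rx(roll)).
In Python, from cell import sensors, vision, workorder, env gives the robot as it stands.
- The arm moves only by the tool drive_tool, never from a script. Its argument "moves" is a list of rows, each an object of numbers: "x", "y", "z": the shift along the tool's x, y, z in mm; "rx", "ry", "rz": the turn, a rotation vector about the tool's x, y, z in rad; "fingers": the closure, from -1 (fully open) to 1 (shut). In form: [{"x": .., "y": .., "z": .., "rx": .., "ry": .., "rz": .., "fingers": ..}, ...]. A call has 1 to 20 rows; each row is the pose to reach, as a shift and turn from the pose commanded when the call began, along the tool's axes at that moment; what a row does not reach only later rows make up. A row lasts 1/8 s, in which the tool goes at most 62.5 mm and 10.7 degrees, less where a joint would pass 70% of its speed; a pose out of reach is approached as far as the arm can. A call with a gripper value outside its range is refused whole. The fingers move at their own pace and stop on an object; "force" is the grip in N (left out, the last holds). Time passes only in rows, so rows that repeat a pose let the fingers close. It gives the time, the measured TCP pose, the force, the opening and the grip force at its end, in the units of the state.
- sensors.get_obs(): the state, without advancing time (a new reading comes with each control period).
- vision.read_camera(name): name is "scene" or "top"; returns a dict with "image" (420x560x3 uint8, red, green, blue), "fx", "fy", "cx", "cy" (pixels), "R" (3x3) and "t" (3): a world point X has camera coordinates R X + t. Camera axes: x right, y down, z forward; pixel columns grow to the right and rows downward; lengths in m; the calibration is good to about 2 mm. A picture is of the moment at which its call begins. There is no depth.
- workorder.sign_off(): hands the job in; it is judged then, once.
The state is a dict: "time_s": time; "qpos": joint angles; "joint_velocities": joint speeds; "effort": joint torques, N m; "tool_pos": TCP position; "tool_rot": TCP orientation; "force": force on the tool from outside, world axes, zero at the start; "wrist_torque": the same for the moment, N m; "grip_width": finger opening in m; "grasp_force": force on a finger pad.
Only numpy, scipy, OpenCV 4.12 (cv2) and the standard library are available. Lean on these libraries where they do the work, as an engineer would, in place of code of your own. Each camera call takes 0.05 s, during which the arm holds its last target. There are 200 camera calls.

### The job

Lock the wood blank into its pen on the carving board: hold the red spring catch down with one fingertip and, keeping it down, push the bolt's black tab with the other fingertip until the bolt is fully home in its keeper, then take the hand away so that the catch springs up and locks it. Leave the blank in its pen and the things on the bench where they are, and do not lift anything.

Things in the scene. Friction and masses are not known exactly. Their poses are not given: they have to be found in the camera images.
- board: fixed plywood carving board, 145 (x) x 255 (y) x 18 mm: dark-wood pen on its right half, bolt and red spring catch on its left half. Origin: centre of its underside, at bench height; at yaw 0 x points away from the robot, y left along the board, z up. Stands elsewhere, turned up to 0.3 rad, each time. Offsets in the other entries are in this frame, in mm.
- bolt (a joint): how far the bolt is shot, m: 0 drawn back (start), 0.070 home at its stop. It slides along the board's -y, needs about 3 N, stays where left. With the catch up it is blocked (1.5 mm play), anywhere on its way; free with the catch down over 6.5 mm. Aluminium bar 12 mm square along y at x = -42.5, rack teeth on its catch side to x = -25, top z = 38.
- bolt_tab (a point): centre of the +y face of the upright black tab at the bolt's tail: push this face towards -y. Tab 26 mm wide (x), 6 thick (y), top at z = 78. This point is at x = -42.5, z = 62, and y = +71 with the bolt drawn back, +1 when home. On the +y side of the tab nothing is higher than z = 38; staples and fences, clear of both fingertips' paths, reach z = 43.
- catch (a joint): how far the spring catch is pressed down, m: 0 fully up (at the start and whenever let go), 0.009 at its lower stop. Its spring takes about 3 N to start, 5.5 N fully down.
- catch_top (a point): centre of the top of the red catch, a flat ribbed paddle 24 mm wide (x), 130 long (y, from -15 to +115), parallel to the bolt at x = +17.5, 60 mm from the bolt's line. Top at z = 52 when up, 43 when down. It goes straight down wherever it is pressed; a pressing fingertip can slide along it for the bolt's whole way. Gap between paddle and tab sides (x): 35 mm.
- blank: loose pale wood offcut 56 x 74 x 38 mm (0.06 kg) lying in the pen, long side along the board's x, top at z = 56; origin: centre of its underside. The bolt closes the pen's open front without touching it.
- wax_tin: loose flat round tin, 70 mm across, 28 mm high, on the bench in front of the board; origin: centre of underside. Bystander.
- stone: loose sharpening stone, blue on yellow, 82 x 55 x 22 mm, on the bench in front of the board; origin: centre of underside. Bystander.
- offcut: loose small wood offcut 44 x 56 x 23 mm, on the bench in front of the board; origin: centre of underside. Bystander.

How it is judged (in metres and radians):
On the way, in this order (a step that is already met when the one before it is completed fails the run):
1. a fingertip holds the catch down while the bolt is still drawn back (value of joint catch above 0.006 m and contact force between the fingers and catch above 0.5 N and value of joint bolt below 0.008 m), for 0.1 s.
2. the bolt is pushed past half its way by a fingertip while a fingertip holds the catch down (value of joint bolt above 0.035 m and value of joint catch above 0.0045 m and contact force between the fingers and catch above 0.5 N and contact force between the fingers and bolt above 0.5 N), for 0.04 s.
3. the bolt is fully home with the catch still held down (value of joint bolt above 0.067 m and value of joint catch above 0.0045 m and contact force between the fingers and catch above 0.5 N), for 0.1 s.
At the end, for the whole second after the job is handed in: The bolt is home to within 3 mm of its end stop (joint over 0.067 m) and the catch has sprung up again (under 1.5 mm down); the blank is still in its pen and the wax tin, stone and offcut stand where they stood, each within 20 mm (value of joint bolt above 0.067 m and value of joint catch below 0.0015 m and distance of each of blank, wax_tin, stone, offcut from where it was at the start of the episode below 0.02 m); the robot touches nothing.
It fails at once if the catch is let up while the bolt is on its way (value of joint bolt between 0.008 and 0.062 m and value of joint catch below 0.0025 m).
It fails at once if the blank is lifted or moved out of place (distance of blank from where it was at the start of the episode above 0.02 m or height (world z) of blank above 0.03 m).
It fails at once if a thing on the bench is lifted or pushed away (distance of any of wax_tin, stone, offcut from where it was at the start of the episode above 0.02 m or height (world z) of any of wax_tin, stone, offcut above 0.01 m).
It also fails if it takes over 38 s, if anything falls off the work surface, if the arm or the gripper's body presses on something with over 40 N, if the wrist force passes 120 N, or if a joint passes its speed limit or range.

## Working session

There is one attempt and no reset: what is moved stays moved. The work goes in short steps, Python scripts to look and compute and a tool call to move; the robot and the scene stay as the last step left them, time stands still between calls to the robot, and variables do not carry over. Pictures are saved under pics/ and viewed, at most 10 in all, crops included, and the job is handed in when it is done.

Besides the shell and the picture viewer there is one more tool, called after "Emit:" in YAML: its name, and indented under it one key for each argument. drive_tool: Moves the arm, as the interface text tells. Its arguments: {"type":"object","properties":{"moves":{"type":"array"},"force":{"type":"number"}},"required":["moves"]}

```bash
mkdir -p pics; ls; python3 - <<'E'
from cell import sensors, vision, workorder, env
import cv2,pickle
o=sensors.get_obs(); print({k:o[k] for k in("time_s","tool_pos","tool_rot","force","grip_width")}, env.tip_extent)
d={n:vision.read_camera(n) for n in("scene","top")}
pickle.dump(d,open('cams.pkl','wb'))
for n in d:
    cv2.imwrite(f'pics/{n}0.png',d[n]['image'][:,:,::-1]); print(n,d[n]['fx'],d[n]['R'],d[n]['t'])
E
```

```text
pics
{'time_s': 0.0, 'tool_pos': array([ 0.14979618, -0.63194399,  0.22944895]), 'tool_rot': array([-1.79888800e+02,  5.31871210e-03,  1.33431513e+01]), 'force': array([-0.03290722, -0.65948874,  0.8659066 ]), 'grip_width': 0.08680003999873585} 0.008
scene 529.7740870673639 [[ 0.77074652 -0.63712315 -0.00488735]
 [-0.32730728 -0.38934868 -0.86097477]
 [ 0.54664407  0.66519297 -0.50862419]] [-0.33444862  0.22891615  0.74683106]
top 399.61698560113626 [[ 0.00415818 -0.99991478 -0.01237532]
 [-0.98088407 -0.00167078 -0.19458583]
 [ 0.19454857  0.01294788 -0.98080743]] [0.07598693 0.46261161 0.82132871]
```

View pics/scene0.png

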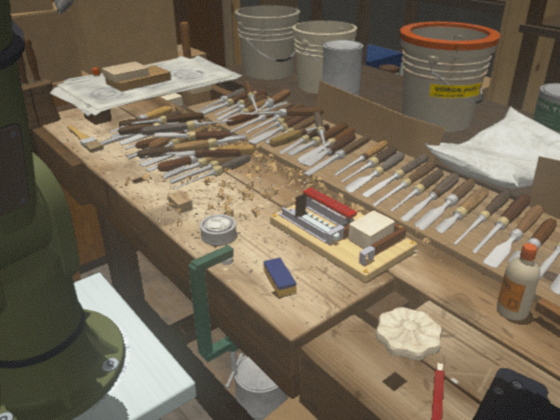

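View pics/top0.png

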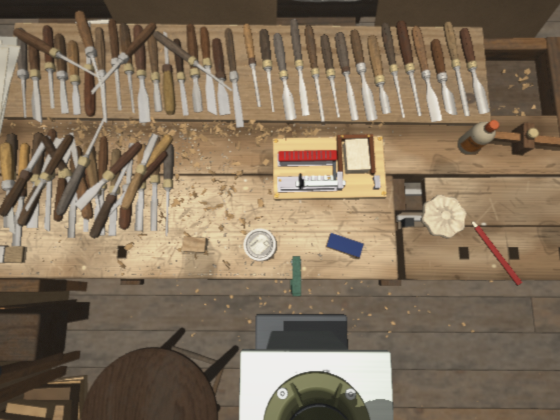

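The scene view shows the board around (345,235), with the catch at (330,203), the blank at (370,228), the tin at (218,230), the stone at (280,275) and the offcut at (180,200). In the top view the board spans about (273–386, 137–198), the red catch is at (308,157) and the tab is near (290,183). Next I'll view enlarged crops.

```bash
python3 - <<'E'
import cv2,pickle,numpy as np
d=pickle.load(open('cams.pkl','rb'))
a=d['top']['image'][130:205,265:395,::-1]; b=d['scene']['image'][180:280,265:425,::-1]
a=cv2.resize(a,None,fx=4,fy=4,interpolation=cv2.INTER_CUBIC); b=cv2.resize(b,None,fx=5,fy=5,interpolation=cv2.INTER_CUBIC)
cv2.imwrite('pics/topc.png',a);cv2.imwrite('pics/scenec.png',b)
for n in d:
    h=cv2.cvtColor(d[n]['image'],cv2.COLOR_RGB2HSV)
    m=(((h[...,0]<6)|(h[...,0]>174))&(h[...,1]>150)&(h[...,2]>60)).astype(np.uint8)
    k,l,s,c=cv2.connectedComponentsWithStats(m)
    for i in range(1,k):
        if s[i,4]>80: print(n,s[i],c[i],cv2.minAreaRect(np.argwhere(l==i)[:,::-1].astype(np.float32)))
E
```

```text
scene [304 188  52  29 320] [329.715625 202.146875] ((329.6076354980469, 201.7944793701172), (55.385562896728516, 8.099031448364258), 27.645973205566406)
scene [432 371  12  49 402] [437.72139303 396.63432836] ((437.6505432128906, 395.13946533203125), (8.987560272216797, 48.24900817871094), 3.012787342071533)
top [279 150  59  11 487] [307.70841889 155.4825462 ] ((307.9999694824219, 154.99998474121094), (57.99999237060547, 9.999998092651367), -0.0)
top [475 226  46  59 362] [498.32596685 255.67403315] ((497.8600158691406, 254.98001098632812), (70.5999984741211, 5.399999618530273), 53.13010025024414)
```

View pics/topc.png

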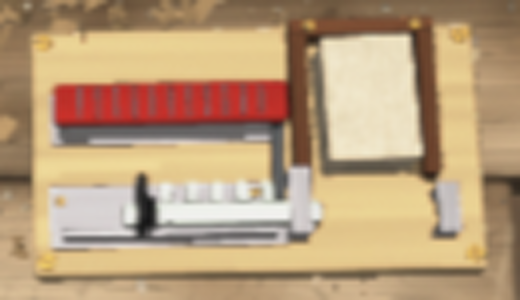

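View pics/scenec.png

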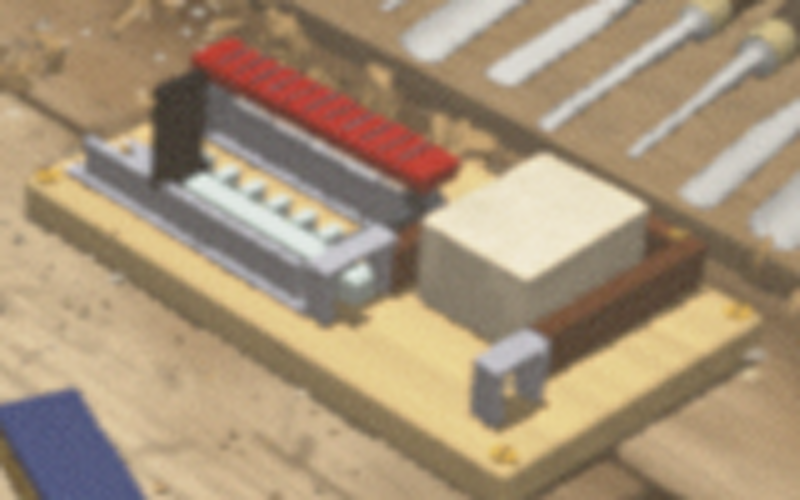

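The top crop shows the board's upper corners near (33,28), (478,24), (487,268) and (38,276), the red paddle from (55,85) to (288,122), and the tab top near (142,178–235). The scene crop shows the paddle's top corners at about (235,40), (193,62) and (458,160), and board corners at about (25,185), (505,470) and (762,318). I'll now triangulate these points.

```bash
cat >h.py <<'E'
import numpy as np,pickle
d=pickle.load(open('cams.pkl','rb'))
def ray(n,u,v):
    c=d[n];R=np.array(c['R']);t=np.array(c['t'])
    return -R.T@t, R.T@np.array([(u-c['cx'])/c['fx'],(v-c['cy'])/c['fy'],1])
def plane(n,u,v,z):
    o,r=ray(n,u,v); return o+r*(z-o[2])/r[2]
def tri(a,b):
    (o,r),(p,s)=ray('top',*a),ray('scene',*b)
    k=np.linalg.lstsq(np.c_[r,-s],p-o,rcond=None)[0]; A,B=o+k[0]*r,p+k[1]*s
    return (A+B)/2,np.linalg.norm(A-B)
T=lambda u,v:((u+.5)/4-.5+265,(v+.5)/4-.5+130)
S=lambda u,v:((u+.5)/5-.5+265,(v+.5)/5-.5+180)
E
python3 - <<'E'
from h import *
np.set_printoptions(precision=4,suppress=True)
tc=[(33,28),(478,24),(487,268),(38,276)]
C=[plane('top',*T(*c),.018) for c in tc]; print(*C,sep='\n')
L=np.linalg.norm; print([L(C[i]-C[(i+1)%4]) for i in range(4)],'ctr',np.mean(C,0))
yv=(C[0]-C[1])+(C[3]-C[2]);print('yaw from long',np.degrees(np.arctan2(-yv[0],yv[1])))
xv=(C[0]-C[3])+(C[1]-C[2]);print('yaw short',np.degrees(np.arctan2(xv[1],xv[0])))
for nm,a,b in[('FL',(38,276),(25,190)),('FR',(487,268),(505,470)),('BR',(478,24),(762,318)),
 ('catch BL',(54,85),(232,40)),('catch FL',(55,124),(193,62)),('catch BR',(288,82),(458,160)),
 ('tab top back',(143,175),(188,70)),('tab top front',(143,236),(155,88))]:
    print(nm,*tri(T(*a),S(*b)))
for n,c in[('BL',(54,85)),('BR',(288,82)),('FR',(288,121)),('FL',(55,124))]: print('catch',n,plane('top',*T(*c),.052))
for c in[(25,190),(505,470),(762,318)]: print('scene board',plane('scene',*S(*c),.018))
E
```

```text
[0.6231 0.0924 0.018 ]
[ 0.6254 -0.1647  0.018 ]
[ 0.4814 -0.163   0.018 ]
[0.4764 0.0885 0.018 ]
[np.float64(0.2570832507784846), np.float64(0.14409376606210691), np.float64(0.25153720807892355), np.float64(0.14679764485318994)] ctr [ 0.5516 -0.0367  0.018 ]
yaw from long 0.8206877216973643
yaw short 0.41664690779662583
FL [0.4776 0.0888 0.0113] 0.0005584140933154491
FR [ 0.482  -0.1634  0.019 ] 0.002044323327825779
BR [ 0.6236 -0.1633  0.0188] 0.0035144443567398076
catch BL [0.579  0.0794 0.0477] 0.0007526847554497051
catch FL [0.557  0.0788 0.0455] 0.0006681289197924501
catch BR [ 0.5788 -0.0494  0.0505] 0.001491673241939596
tab top back [0.5167 0.033  0.077 ] 0.004861192897345993
tab top front [0.4887 0.0297 0.0791] 0.008241073911644713
catch BL [0.5772 0.0795 0.052 ]
catch BR [ 0.5789 -0.0497  0.052 ]
catch FR [ 0.5565 -0.0491  0.052 ]
catch FL [0.5547 0.0788 0.052 ]
scene board [0.4707 0.0804 0.018 ]
scene board [ 0.4841 -0.1629  0.018 ]
scene board [ 0.6225 -0.1622  0.018 ]
```

Emit:
drive_tool:
  moves:
    - {"x": 46, "y": -25, "rz": -0.08, "fingers": -0.03}
    - {"x": 92, "y": -51, "rz": -0.17, "fingers": -0.03}
    - {"x": 138, "y": -76, "rz": -0.25, "fingers": -0.03}
    - {"x": 183, "y": -101, "rz": -0.34, "fingers": -0.03}
    - {"x": 229, "y": -127, "rz": -0.42, "fingers": -0.03}
    - {"x": 275, "y": -152, "rz": -0.5, "fingers": -0.03}
    - {"x": 321, "y": -178, "rz": -0.59, "fingers": -0.03}
    - {"x": 367, "y": -203, "rz": -0.67, "fingers": -0.03}
    - {"x": 388, "y": -249, "rz": -0.76, "fingers": -0.03}
    - {"x": 409, "y": -296, "rz": -0.84, "fingers": -0.03}
    - {"x": 429, "y": -343, "rz": -0.93, "fingers": -0.03}
    - {"x": 450, "y": -389, "rz": -1.01, "fingers": -0.03}
    - {"x": 471, "y": -436, "rz": -1.1, "fingers": -0.03}
    - {"x": 492, "y": -482, "rz": -1.18, "fingers": -0.03}
    - {"x": 513, "y": -529, "rz": -1.27, "fingers": -0.03}
    - {"x": 534, "y": -575, "rz": -1.351, "fingers": -0.03}
    - {"x": 534, "y": -575, "rz": -1.351, "fingers": -0.03}
    - {"x": 534, "y": -575, "rz": -1.351, "fingers": -0.03}
    - {"x": 534, "y": -575, "rz": -1.351, "fingers": -0.03}

```text
invalid input at $.moves[0]: expected keys x, y, z, rx, ry, rz, fingers
```

Emit:
drive_tool:
  moves:
    - {"x": 46, "y": -25, "z": 0, "rx": 0, "ry": 0, "rz": -0.08, "fingers": -0.03}
    - {"x": 92, "y": -51, "z": 0, "rx": 0, "ry": 0, "rz": -0.17, "fingers": -0.03}
    - {"x": 138, "y": -76, "z": 0, "rx": 0, "ry": 0, "rz": -0.25, "fingers": -0.03}
    - {"x": 183, "y": -101, "z": 0, "rx": 0, "ry": 0, "rz": -0.34, "fingers": -0.03}
    - {"x": 229, "y": -127, "z": 0, "rx": 0, "ry": 0, "rz": -0.42, "fingers": -0.03}
    - {"x": 275, "y": -152, "z": 0, "rx": 0, "ry": 0, "rz": -0.5, "fingers": -0.03}
    - {"x": 321, "y": -178, "z": 0, "rx": 0, "ry": 0, "rz": -0.59, "fingers": -0.03}
    - {"x": 367, "y": -203, "z": 0, "rx": 0, "ry": 0, "rz": -0.67, "fingers": -0.03}
    - {"x": 388, "y": -249, "z": 0, "rx": 0, "ry": 0, "rz": -0.76, "fingers": -0.03}
    - {"x": 409, "y": -296, "z": 0, "rx": 0, "ry": 0, "rz": -0.84, "fingers": -0.03}
    - {"x": 429, "y": -343, "z": 0, "rx": 0, "ry": 0, "rz": -0.93, "fingers": -0.03}
    - {"x": 450, "y": -389, "z": 0, "rx": 0, "ry": 0, "rz": -1.01, "fingers": -0.03}
    - {"x": 471, "y": -436, "z": 0, "rx": 0, "ry": 0, "rz": -1.1, "fingers": -0.03}
    - {"x": 492, "y": -482, "z": 0, "rx": 0, "ry": 0, "rz": -1.18, "fingers": -0.03}
    - {"x": 513, "y": -529, "z": 0, "rx": 0, "ry": 0, "rz": -1.27, "fingers": -0.03}
    - {"x": 534, "y": -575, "z": 0, "rx": 0, "ry": 0, "rz": -1.351, "fingers": -0.03}
    - {"x": 534, "y": -575, "z": 0, "rx": 0, "ry": 0, "rz": -1.351, "fingers": -0.03}
    - {"x": 534, "y": -575, "z": 0, "rx": 0, "ry": 0, "rz": -1.351, "fingers": -0.03}
    - {"x": 534, "y": -575, "z": 0, "rx": 0, "ry": 0, "rz": -1.351, "fingers": -0.03}

```text
time_s: 2.48
tool_pos: [0.5368, 0.0483, 0.2302]
tool_rot: [-180.0, 0.0, 90.6]
force: [-0.8, -0.2, -0.3]
grip_width: 0.0448
grasp_force: 0.0
```

Emit:
drive_tool:
  moves:
    - {"x": 2, "y": 0, "z": 45, "rx": 0, "ry": 0, "rz": 0, "fingers": -0.03}
    - {"x": 3, "y": 0, "z": 90, "rx": 0, "ry": 0, "rz": 0, "fingers": -0.03}
    - {"x": 3, "y": 0, "z": 134, "rx": 0, "ry": 0, "rz": 0, "fingers": -0.03}
    - {"x": 3, "y": 0, "z": 134, "rx": 0, "ry": 0, "rz": 0, "fingers": -0.03}
    - {"x": 3, "y": 0, "z": 134, "rx": 0, "ry": 0, "rz": 0, "fingers": -0.03}

```text
time_s: 3.1
tool_pos: [0.5379, 0.0526, 0.0981]
tool_rot: [179.9, 0.0, 90.7]
force: [-0.1, -0.5, 0.3]
grip_width: 0.0446
grasp_force: 0.0
```

```bash
python3 - <<'E'
from cell import sensors, vision
import cv2
im={n:vision.read_camera(n)['image'][:,:,::-1] for n in('scene','top')}
cv2.imwrite('pics/s2.png',cv2.resize(im['scene'][150:270,255:415],None,fx=5,fy=5,interpolation=cv2.INTER_CUBIC))
o=sensors.get_obs();print(o['time_s'],o['tool_pos'],o['tool_rot'],o['force'])
E
```

```text
3.2 [0.53854504 0.0530092  0.09880448] [1.79782192e+02 1.94337602e-02 9.06982751e+01] [0.37879347 0.57413448 0.89822137]
```

View pics/s2.png

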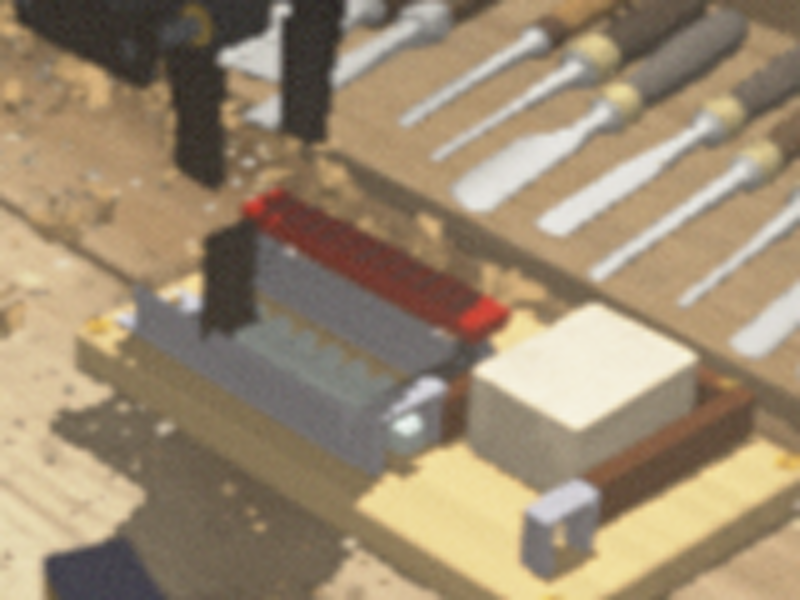

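The near fingertip ends at about (200,180), just beyond the tab top at (230,228). The far fingertip ends at about (305,135), behind and above the paddle's left end at (262,200). I'll check this against the projected model.

```bash
python3 - <<'E'
from h import *
c=d['scene']
def pr(p):
    q=np.array(c['R'])@np.array(p)+c['t']; u=c['fx']*q[0]/q[2]+c['cx'];v=c['fy']*q[1]/q[2]+c['cy']
    return ((u+.5-255)*5-.5).round(),((v+.5-150)*5-.5).round()
for x in(.508,.568):
  for e in (-.0075,.0075):
    print('tip',x,[pr((x+e,.053+s,.091)) for s in(-.0095,.0095)])
th=.012;cx,cy=.5508,-.036
W=lambda x,y,z:(cx+x*np.cos(th)-y*np.sin(th),cy+x*np.sin(th)+y*np.cos(th),z)
for x,y in((-55.5,71),(-29.5,71),(-55.5,65),(-29.5,65)): print('tabtop',pr(W(x/1e3,y/1e3,.078)))
for x,y in((5.5,115),(29.5,115),(29.5,-15),(5.5,-15)): print('catch',pr(W(x/1e3,y/1e3,.052)))
E
```

```text
tip 0.508 [(np.float64(194.0), np.float64(189.0)), (np.float64(162.0), np.float64(171.0))]
tip 0.508 [(np.float64(224.0), np.float64(177.0)), (np.float64(192.0), np.float64(159.0))]
tip 0.568 [(np.float64(311.0), np.float64(142.0)), (np.float64(278.0), np.float64(125.0))]
tip 0.568 [(np.float64(339.0), np.float64(130.0)), (np.float64(306.0), np.float64(113.0))]
tabtop (np.float64(198.0), np.float64(234.0))
tabtop (np.float64(249.0), np.float64(211.0))
tabtop (np.float64(208.0), np.float64(240.0))
tabtop (np.float64(259.0), np.float64(217.0))
catch (np.float64(238.0), np.float64(200.0))
catch (np.float64(281.0), np.float64(181.0))
catch (np.float64(516.0), np.float64(306.0))
catch (np.float64(472.0), np.float64(328.0))
```

Emit:
drive_tool:
  moves:
    - {"x": 0, "y": -1, "z": 15, "rx": 0, "ry": 0, "rz": 0, "fingers": -0.03}
    - {"x": 0, "y": -1, "z": 30, "rx": 0, "ry": 0, "rz": 0, "fingers": -0.03}
    - {"x": 0, "y": -1, "z": 34, "rx": 0, "ry": 0, "rz": 0, "fingers": -0.03}
    - {"x": 0, "y": -1, "z": 34, "rx": 0, "ry": 0, "rz": 0, "fingers": -0.03}
    - {"x": 0, "y": -1, "z": 34, "rx": 0, "ry": 0, "rz": 0, "fingers": -0.03}

```text
time_s: 3.82
tool_pos: [0.5361, 0.0533, 0.0628]
tool_rot: [180.0, -0.0, 90.8]
force: [0.7, 0.5, 0.8]
grip_width: 0.0446
grasp_force: 0.0
```

Emit:
drive_tool:
  moves:
    - {"x": 0, "y": 0, "z": 2, "rx": 0, "ry": 0, "rz": 0, "fingers": -0.03}
    - {"x": 0, "y": 0, "z": 4, "rx": 0, "ry": 0, "rz": 0, "fingers": -0.03}
    - {"x": 0, "y": 0, "z": 6, "rx": 0, "ry": 0, "rz": 0, "fingers": -0.03}
    - {"x": 0, "y": 0, "z": 8, "rx": 0, "ry": 0, "rz": 0, "fingers": -0.03}
    - {"x": 0, "y": 0, "z": 8, "rx": 0, "ry": 0, "rz": 0, "fingers": -0.03}

```text
time_s: 4.45
tool_pos: [0.5363, 0.0533, 0.0547]
tool_rot: [180.0, -0.0, 90.7]
force: [-0.4, 0.2, 5.2]
grip_width: 0.0449
grasp_force: 2.0
```

Emit:
drive_tool:
  moves:
    - {"x": 0, "y": 0, "z": 2, "rx": 0, "ry": 0, "rz": 0, "fingers": -0.03}
    - {"x": 0, "y": 0, "z": 4, "rx": 0, "ry": 0, "rz": 0, "fingers": -0.03}
    - {"x": 0, "y": 0, "z": 5, "rx": 0, "ry": 0, "rz": 0, "fingers": -0.03}
    - {"x": 0, "y": 0, "z": 5, "rx": 0, "ry": 0, "rz": 0, "fingers": -0.03}
    - {"x": 0, "y": 0, "z": 5, "rx": 0, "ry": 0, "rz": 0, "fingers": -0.03}

```text
time_s: 5.08
tool_pos: [0.5365, 0.0534, 0.0509]
tool_rot: [179.9, 0.0, 90.8]
force: [-3.9, -0.0, 13.6]
grip_width: 0.0446
grasp_force: 6.7
```

Emit:
drive_tool:
  moves:
    - {"x": -4, "y": 0, "z": 0, "rx": 0, "ry": 0, "rz": 0, "fingers": -0.03}
    - {"x": -8, "y": 0, "z": 0, "rx": 0, "ry": 0, "rz": 0, "fingers": -0.03}
    - {"x": -12, "y": 0, "z": 0, "rx": 0, "ry": 0, "rz": 0, "fingers": -0.03}
    - {"x": -15, "y": 0, "z": 0, "rx": 0, "ry": 0, "rz": 0, "fingers": -0.03}
    - {"x": -15, "y": 0, "z": 0, "rx": 0, "ry": 0, "rz": 0, "fingers": -0.03}

```text
time_s: 5.7
tool_pos: [0.5373, 0.0438, 0.0511]
tool_rot: [179.8, -0.4, 90.9]
force: [-0.5, 9.2, 10.0]
grip_width: 0.0448
grasp_force: 6.2
```

Emit:
drive_tool:
  moves:
    - {"x": -4, "y": 0, "z": 0, "rx": 0, "ry": 0, "rz": 0, "fingers": -0.03}
    - {"x": -8, "y": 0, "z": 0, "rx": 0, "ry": 0, "rz": 0, "fingers": -0.03}
    - {"x": -8, "y": 0, "z": 0, "rx": 0, "ry": 0, "rz": 0, "fingers": -0.03}

```text
time_s: 6.08
tool_pos: [0.5375, 0.036, 0.0511]
tool_rot: [179.8, -0.4, 90.9]
force: [-1.2, 10.3, 10.8]
grip_width: 0.0446
grasp_force: 6.4
```

Emit:
drive_tool:
  moves:
    - {"x": -5, "y": 0, "z": 0, "rx": 0, "ry": 0, "rz": 0, "fingers": -0.03}
    - {"x": -10, "y": 0, "z": 0, "rx": 0, "ry": 0, "rz": 0, "fingers": -0.03}
    - {"x": -15, "y": 0, "z": 0, "rx": 0, "ry": 0, "rz": 0, "fingers": -0.03}
    - {"x": -20, "y": 0, "z": 0, "rx": 0, "ry": 0, "rz": 0, "fingers": -0.03}
    - {"x": -25, "y": 0, "z": 0, "rx": 0, "ry": 0, "rz": 0, "fingers": -0.03}
    - {"x": -30, "y": 0, "z": 0, "rx": 0, "ry": 0, "rz": 0, "fingers": -0.03}
    - {"x": -30, "y": 0, "z": 0, "rx": 0, "ry": 0, "rz": 0, "fingers": -0.03}

```text
time_s: 6.95
tool_pos: [0.5381, 0.0063, 0.0512]
tool_rot: [179.8, -0.4, 91.0]
force: [-1.6, 10.9, 10.3]
grip_width: 0.0447
grasp_force: 7.1
```

Emit:
drive_tool:
  moves:
    - {"x": -5, "y": 0, "z": 0, "rx": 0, "ry": 0, "rz": 0, "fingers": -0.03}
    - {"x": -10, "y": 0, "z": 0, "rx": 0, "ry": 0, "rz": 0, "fingers": -0.03}
    - {"x": -15, "y": 0, "z": 0, "rx": 0, "ry": 0, "rz": 0, "fingers": -0.03}
    - {"x": -20, "y": 0, "z": 0, "rx": 0, "ry": 0, "rz": 0, "fingers": -0.03}
    - {"x": -25, "y": 0, "z": 0, "rx": 0, "ry": 0, "rz": 0, "fingers": -0.03}
    - {"x": -25, "y": 0, "z": 0, "rx": 0, "ry": 0, "rz": 0, "fingers": -0.03}

```text
time_s: 7.7
tool_pos: [0.5386, -0.0184, 0.0512]
tool_rot: [179.8, -0.4, 91.0]
force: [-0.9, 10.7, 12.8]
grip_width: 0.0448
grasp_force: 7.4
```

Emit:
drive_tool:
  moves:
    - {"x": -3, "y": 0, "z": 0, "rx": 0, "ry": 0, "rz": 0, "fingers": -0.03}
    - {"x": -6, "y": 0, "z": 0, "rx": 0, "ry": 0, "rz": 0, "fingers": -0.03}
    - {"x": -9, "y": 0, "z": 0, "rx": 0, "ry": 0, "rz": 0, "fingers": -0.03}
    - {"x": -12, "y": 0, "z": 0, "rx": 0, "ry": 0, "rz": 0, "fingers": -0.03}
    - {"x": -12, "y": 0, "z": 0, "rx": 0, "ry": 0, "rz": 0, "fingers": -0.03}

```text
time_s: 8.32
tool_pos: [0.5387, -0.0235, 0.0513]
tool_rot: [179.8, -0.9, 91.1]
force: [-0.6, 24.4, 12.9]
grip_width: 0.045
grasp_force: 13.6
```

```bash
python3 - <<'E'
from cell import sensors, vision
import cv2
im=vision.read_camera('scene')['image'][:,:,::-1]
cv2.imwrite('pics/s3.png',cv2.resize(im[150:270,255:415],None,fx=5,fy=5,interpolation=cv2.INTER_CUBIC))
o=sensors.get_obs();print(o['time_s'],o['tool_pos'],o['force'])
E
```

```text
8.375 [ 0.53868015 -0.02345716  0.05128115] [-1.24853179 23.98437981 12.24337133]
```

View pics/s3.png

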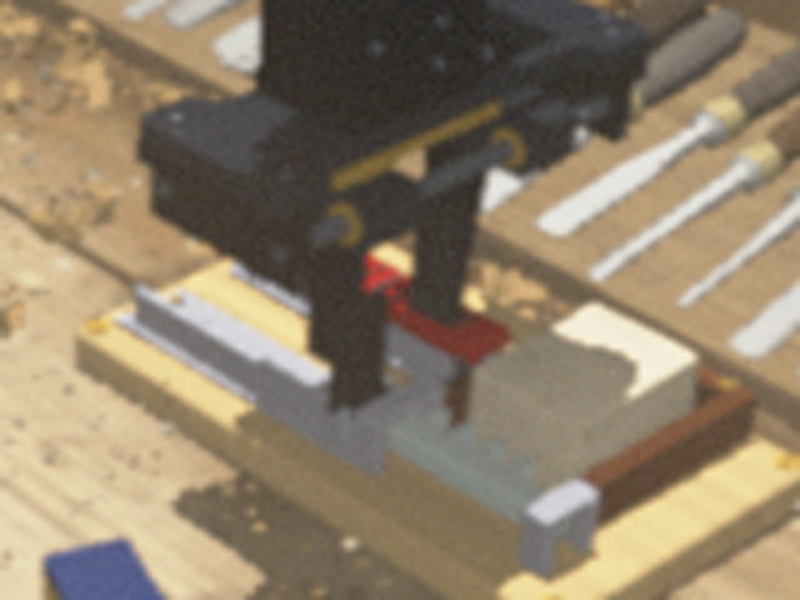

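The bolt now spans to the keeper at about (560,510), the paddle is held down, and the blank hasn't moved. I'll ease off the tab and then lift away.

Emit:
drive_tool:
  moves:
    - {"x": 8, "y": 0, "z": 0, "rx": 0, "ry": 0, "rz": 0, "fingers": -0.03}
    - {"x": 16, "y": 0, "z": 0, "rx": 0, "ry": 0, "rz": 0, "fingers": -0.03}
    - {"x": 20, "y": 0, "z": 0, "rx": 0, "ry": 0, "rz": 0, "fingers": -0.03}
    - {"x": 20, "y": 0, "z": -10, "rx": 0, "ry": 0, "rz": 0, "fingers": -0.03}
    - {"x": 20, "y": 0, "z": -30, "rx": 0, "ry": 0, "rz": 0, "fingers": -0.03}
    - {"x": 20, "y": 0, "z": -60, "rx": 0, "ry": 0, "rz": 0, "fingers": -0.03}
    - {"x": 20, "y": 0, "z": -100, "rx": 0, "ry": 0, "rz": 0, "fingers": -0.03}
    - {"x": 60, "y": 0, "z": -130, "rx": 0, "ry": 0, "rz": 0, "fingers": -0.03}
    - {"x": 100, "y": 0, "z": -140, "rx": 0, "ry": 0, "rz": 0, "fingers": -0.03}
    - {"x": 120, "y": 0, "z": -140, "rx": 0, "ry": 0, "rz": 0, "fingers": -0.03}
    - {"x": 120, "y": 0, "z": -140, "rx": 0, "ry": 0, "rz": 0, "fingers": -0.03}

```text
time_s: 9.75
tool_pos: [0.5344, 0.0857, 0.1898]
tool_rot: [-180.0, -0.0, 91.0]
force: [-0.2, -0.1, 0.7]
grip_width: 0.0449
grasp_force: 0.0
```

```bash
python3 - <<'E'
from cell import sensors, vision
import cv2
im=vision.read_camera('scene')['image'][:,:,::-1]
cv2.imwrite('pics/s4.png',cv2.resize(im[150:310,165:425],None,fx=3,fy=3,interpolation=cv2.INTER_CUBIC))
o=sensors.get_obs();print(o['time_s'],o['tool_pos'],o['force'])
E
```

```text
9.8 [0.53471559 0.08363155 0.18944237] [ 7.15155617e-01 -2.31602354e-04 -3.26366785e-02]
```

View pics/s4.png

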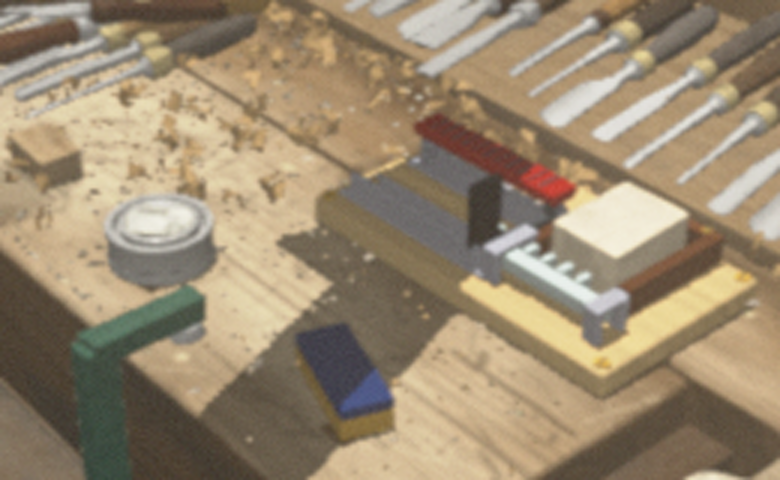

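The bolt sits in its keeper at about (605,310) and the catch is up again. The blank, tin, stone and offcut are all where they were, so I'm handing in.

```bash
python3 -c "
from cell import workorder
print(workorder.sign_off())"
```

```text
the job is handed in; nothing more can be done
None
```

The bolt was pushed to its stop with the catch held down, the catch sprang up when the hand came away, and the last picture shows nothing else moved; the job is handed in, with no verdict returned.

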